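Slide a tray of sauce jars up onto the bench scale

TASK

Slide the loaded jar tray from the cutting board across the step onto the scale's platter, keeping it resting on one surface or the other rather than carrying it, with both jars standing upright on it, and draw it along until you feel it come up against the platter's far rim. Leave it standing flat, square and about centred along the rim, wholly on the platter, and let go. Go gently, because the scale must not be knocked, dropped on or pressed hard, and leave everything else where it is.

Things in the scene. Friction and masses are not known exactly. Their poses are not given: they have to be found in the camera images.
- tray: low blue metal tray carrying two jars, 140 mm (its x) by 210 mm (its y), walls 14 mm high, flat underside; origin at the centre of the underside, z up. A round steel bar handle stands across each y end; held by one bar alone the tray swings down about it. 0.35 kg, with the jars 0.65 to 0.85 kg. It starts flat on the cutting board, its -y end towards the scale; friction differs from run to run
- bar_a (a point): middle of the handle bar at the tray's -y end, the end towards the scale: a 10 mm round bar, 90 mm long along the tray's x, its axis 55 mm above the tray's underside and 13 mm in from the tray's end
- bar_b (a point): middle of the handle bar at the tray's +y end, away from the scale, same form as bar_a (55 mm above the underside, 13 mm in from the end)
- jar_1: red sauce jar with white lid on the tray, 54 mm wide, 75 mm high, about 0.2 kg, standing free; origin at the centre of its base, z up
- jar_2: second red sauce jar on the tray, beside the first across the tray, same size and weight; origin at the centre of its base, z up
- board: white plastic cutting board, 325 mm (its x) by 265 mm (its y), laid over a steel pan; fixed. Origin on the table under its centre; its flat top is 87 mm above the origin
- scale: grey bench scale, fixed, keys on the robot's side, the board on its +y side. Origin under its centre. Its flat steel platter, 220 mm (x) by 280 mm (y), has its top 92 mm above this origin and 4 to 9 mm above the board; 2 to 22 mm of gap between them. The platter is a loose pan: along y its middle lies up to 6 mm either way off the origin, which is not measured. It sinks about 1 mm per 6 N
- rim (a point): where the middle of the rim's inner face lies when the pan is central, at the level of the platter's top, 136 mm to -y of the scale's middle; axes as the scale's (+y to the board). The real rim, an upturned edge with black edging, 220 mm long, 4 mm thick, 14 mm high, is stiff and lies up to 6 mm nearer or farther along y. A tray touching it squarely has its centre 105 mm from it
- bottle_1: a bystander: tall red sauce bottle, 68 mm wide, 208 mm high, white cap, standing on the table; origin at the centre of its base
- bottle_2: a bystander: a second, darker red sauce bottle, 68 mm wide, 208 mm high, standing on the table; origin at the centre of its base
- jar_3: a bystander: red sauce jar with white lid, 54 mm wide, 75 mm high, standing on the table away from the tray; origin at the centre of its base
- cap: a bystander: loose white jar lid, 54 mm wide, 10 mm thick, lying on the robot's side of the cutting board; origin at the centre of its underside
- spoon: a bystander: spoon with a red handle, 170 mm long, lying on the robot's side of the cutting board; origin under its middle
- knife: a bystander: paring knife with a black handle, 195 mm long, lying on the table left of the board; origin where the blade meets the handle
- thermometer: a bystander: yellow pocket thermometer, 55 x 75 x 30 mm, lying on the table left of the board; origin at the centre of its underside
There are look-alikes about, which are no part of the job. What is shaped like the jar_1 but turquoise or yellow is not meant.

How it is judged (in metres and radians):
On the way, in this order (a step that is already met when the one before it is completed fails the run):
1. the tray bridges the step: it rests on the platter and still on the board (contact force between tray and scale above 0.4 N and contact force between tray and board above 0.2 N), for 0.05 s.
2. the tray is off the board and its end presses lightly (more than 1.5 N) against the rim (contact force between tray and platter_c1 above 1.5 N and contact force between tray and board below 0.1 N), for 0.1 s.
At the end, for the whole second after the job is handed in: The tray stands at rest wholly on the platter, clear of the board, flat (within 0.03 rad), its -y end within about 6 mm of the rim's inner face, within 30 mm of the rim's middle, square to it within 0.09 rad; both jars stand upright on the tray's floor (contact force between tray and board below 0.1 N and contact force between tray and scale above 4 N and y of platter_c1 in the frame of tray between -0.113 and -0.1 m and not (x of tray in the frame of rim above 0.03 m or x of tray in the frame of rim below -0.03 m) and angle between the y axis of tray and the y axis of rim, either way round below 0.09 rad and angle between tray's own z axis and vertical below 0.03 rad and linear speed of each of tray, jar_1, jar_2 below 0.01 m/s and angle between each of jar_1, jar_2's own z axis and vertical below 0.08 rad and z of each of jar_1, jar_2 in the frame of tray below 0.01 m and not (x of jar_1 in the frame of tray above 0.07 m or x of jar_1 in the frame of tray below -0.07 m) and not (y of jar_1 in the frame of tray above 0.07 m or y of jar_1 in the frame of tray below -0.07 m) and not (x of jar_2 in the frame of tray above 0.07 m or x of jar_2 in the frame of tray below -0.07 m) and not (y of jar_2 in the frame of tray above 0.07 m or y of jar_2 in the frame of tray below -0.07 m)); the robot touches nothing.
It fails at once if the scale (platter and rim included) is loaded or knocked with more than 25 N (contact force between scale and anything else above 25 N).
It fails at once if the tray is tilted more than 0.21 rad (12 degrees) (angle between tray's own z axis and vertical above 0.21 rad).
It fails at once if a jar leans more than 0.3 rad (angle between any of jar_1, jar_2's own z axis and vertical above 0.3 rad).
It fails at once if the tray is carried: both its ends more than 12 mm above the platter's level (z of each of bar_a, bar_b in the frame of scale above 0.159 m).
It fails at once if a bystander is moved more than 20 mm (distance of any of bottle_1, bottle_2, jar_3, cap, spoon, knife, thermometer from where it was at the start of the episode above 0.02 m).
It also fails if it takes over 72 s, if anything falls off the work surface, if the arm or the gripper's body presses on something with over 40 N, if the wrist force passes 120 N, or if a joint passes its speed limit or range.

ROBOT

A 6-joint arm with a two-finger parallel gripper is mounted at the origin on the work surface. World frame = base frame: x ahead of the robot, y to its left, z up, the work surface at z = 0. Lengths are in mm, angles in rad, forces in N, time in s.
With the tool pointing down it reaches from about 275 to 750 mm from the base axis. Payload 10.2 kg.
Tool frame: the origin (TCP) lies on the front face of the gripper's body, between the roots of the fingers; the fingertips stand 73 mm ahead of it and the grasp point (between the pads) lies 54 mm ahead of it; z points along the fingers, y is the line along which they close (so a half turn about z gives the same grasp; the last joint's range is limited). The gripper opens to 85 mm and grips with 20 to 120 N. Pads are 22 mm wide; open, the fingers measure 114 mm over their backs; the gripper's body (76 mm by 85 mm) begins 54 mm behind the grasp point. The pads swing forward as they close: fully open they stand 13 mm farther back than shut.
Start: joints at [-1.524, 0.313, 1.498, -0, 1.331, -0.223], TCP at [139.92, -506.018, 303.894] pointing down, gripper open.
Joint ranges: [-2.94, 2.94], [-0.97, 2.17], [0.19, 2.56], [-1.23, 4.37], [0.02, 3.11], [-2.88, 2.88]. Speed limits (rad/s): [2.39, 2.39, 3.01, 3.14, 3.14, 3.14].

INTERFACE

Orientations are given as a unit quaternion [w, x, y, z].
In Python, from rig import * gives the robot as it stands.
- The arm moves only by the tool step_arm, never from a script. Its argument "plan" is a list of rows, each an object with "offset": the shift along the tool's x, y, z in cm, a list of three; "rot": the turn, a rotation vector about the tool's x, y, z in degrees, a list of three; "gripper": the finger opening in cm, from 0 to 8.54. In form: [{"offset": [x, y, z], "rot": [wx, wy, wz], "gripper": gripper}, ...]. A call has 1 to 12 rows; each row is the pose to reach, as a shift and turn from the pose commanded when the call began, along the tool's axes at that moment; what a row does not reach only later rows make up. A row lasts 1/10 s, in which the tool goes at most 50 mm and 8.59 degrees, less where a joint would pass 70% of its speed; a pose out of reach is approached as far as the arm can. A call with a gripper value outside its range is refused whole. The fingers move at their own pace and stop on an object; "squeeze" is the grip in N (left out, the last holds). Time passes only in rows, so rows that repeat a pose let the fingers close. It gives the time, the measured TCP pose, the force, the opening and the grip force at its end, in the units of the state.
- sense(): the state, without advancing time (a new reading comes with each control period).
- capture(name): name is "scene" or "side" or "wrist"; returns a dict with "color" (420x560x3 uint8, red, green, blue), "depth" (420x560 float32, mm along the optical axis (not along the pixel's ray), 0 where there is no reading), "vertical_fov" (degrees; the focal length in pixels is half the picture's height over the tangent of half this angle, whatever the lens; pixels are square), "cx", "cy" (the principal point, pixels), "rvec" (rotation vector, rad) and "tvec" (3), from world to camera coordinates, as OpenCV has them; the wrist camera has in their place "mount" (4x4, takes a point from camera to tool coordinates, whose origin is the TCP and whose axes are the flange's). Camera axes: x right, y down, z forward; pixel columns grow to the right and rows downward; lengths in mm; the calibration is good to about 2 mm. A picture is of the moment at which its call begins: read the wrist's pose just before it.
- finish_job(): hands the job in; it is judged then, once.
The state is a dict: "time_s": time; "joints": joint angles; "dq": joint speeds; "tau": joint torques, N m; "eef_pos": TCP position; "ee_rot": TCP orientation; "force": force on the tool from outside, world axes, zero at the start; "wrist_torque": the same for the moment, N m; "grip_width": opening from 0.0 (shut) to 1.0 (fully open); "grip_force": force on a finger pad.
Only numpy, scipy, OpenCV 4.12 (cv2) and the standard library are available. Lean on these libraries where they do the work, as an engineer would, in place of code of your own. Each camera call takes 0.05 s, during which the arm holds its last target. There are 200 camera calls.

## Working session

There is one attempt and no reset: what is moved stays moved. The work goes in short steps, Python scripts to look and compute and a tool call to move; the robot and the scene stay as the last step left them, time stands still between calls to the robot, and variables do not carry over. Pictures are saved under pics/ and viewed, at most 10 in all, crops included, and the job is handed in when it is done.

Besides the shell and the picture viewer there is one more tool, called after "Request:" in YAML: its name, and indented under it one key for each argument. step_arm: Moves the arm, as the interface text tells. Its arguments: {"type":"object","properties":{"plan":{"type":"array"},"squeeze":{"type":"number"}},"required":["plan"]}

```bash
mkdir -p pics; ls; python3 - <<'E'
from rig import *
import cv2,numpy as np
s=sense();print(s)
for n in("scene","side"):
    c=capture(n);np.savez(n+".npz",**c)
    cv2.imwrite(f"pics/{n}0.png",cv2.resize(c["color"][:,:,::-1],(784,588)))
    print(n,c["vertical_fov"],c["cx"],c["cy"],c["rvec"],c["tvec"])
E
```

```text
pics
{'time_s': 0.0, 'joints': array([-1.52438117e+00,  3.13441227e-01,  1.49844364e+00,  4.23992048e-05,
        1.33102999e+00, -2.23407071e-01]), 'dq': array([ 6.51629532e-04,  1.77027800e-03,  4.47392003e-05, -1.46862115e-04,
       -6.41106855e-04, -3.21917364e-05]), 'tau': array([ 5.99715950e-04, -4.12269974e+01, -2.59739542e+01, -1.84370192e-04,
        4.19706601e-03, -1.52877271e-05]), 'eef_pos': array([ 139.92800972, -505.83069116,  303.3370446 ]), 'ee_rot': array([-6.56693155e-04,  9.90913752e-01,  1.34497204e-01,  7.89375857e-05]), 'force': array([ 0.01319632,  0.4290338 , -0.16046834]), 'wrist_torque': array([ 0.02485614, -0.03063567, -0.01987254]), 'grip_force': 0.0, 'grip_width': 0.9982402444874601}
scene 42.61977576770861 278.993228185547 215.84121236895868 [ 0.74877401  2.43671339 -1.3368633 ] [ 480.75218103  -74.50172515 1944.43756362]
side 51.857886221890986 280.7513523963699 211.14721425660397 [ 0.58256174 -2.54340698  1.3482479 ] [ 510.47763783  269.26334452 1134.66299514]
```

View pics/scene0.png

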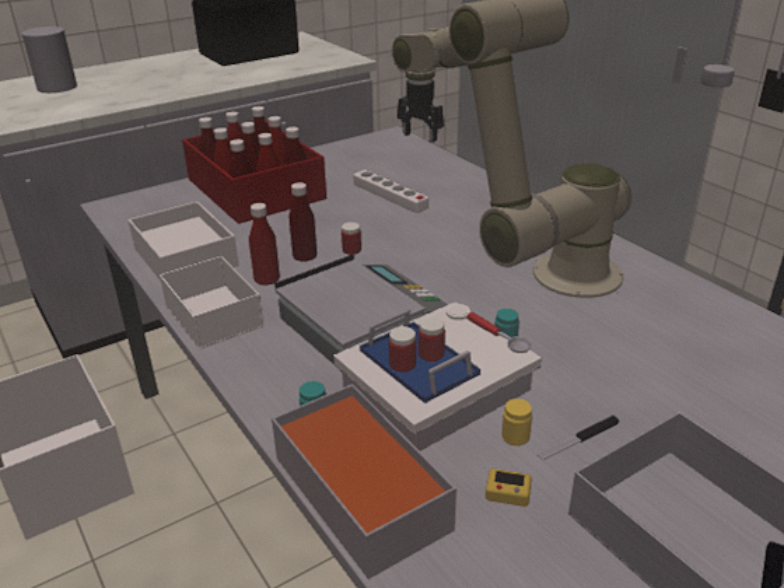

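View pics/side0.png

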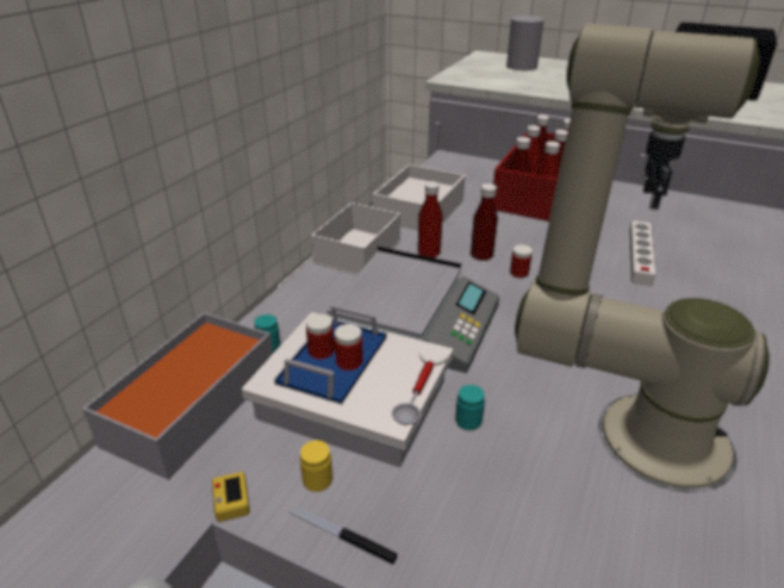

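The tray is the only blue item, at scene (418,358), carrying two red jars at (402,350) and (431,338). The scale platter is at (345,300), with its black-edged rim at about (277,300)–(353,258). The turquoise and yellow jars are the decoys.

```bash
cat > h.py <<'E'
import numpy as np,cv2
from scipy.spatial.transform import Rotation as R
def cloud(c,pose=None):
    h,w=c["depth"].shape;f=h/2/np.tan(np.radians(float(c["vertical_fov"]))/2)
    v,u=np.mgrid[:h,:w];d=c["depth"]
    P=np.dstack([(u-c["cx"])/f*d,(v-c["cy"])/f*d,d]).astype(float)
    if pose is None:
        Rm=cv2.Rodrigues(np.array(c["rvec"],float))[0];return (P-np.ravel(c["tvec"]))@Rm
    M=np.array(c["mount"]);P=P@M[:3,:3].T+M[:3,3]
    q=pose["ee_rot"];return P@R.from_quat([q[1],q[2],q[3],q[0]]).as_matrix().T+pose["eef_pos"]
E
python3 - <<'E'
from h import *
for n,pts in(("scene",[(277,300),(353,258),(340,355),(418,300),(400,435),(540,355),(455,308),(398,340),(370,330),(450,378),(345,300)]),("side",[(377,250),(460,264),(330,340)])):
    c=np.load(n+".npz");P=cloud(c);rgb=c["color"].astype(int)
    for u,v in pts:
        print(n,u,v,P[round(v/1.4),round(u/1.4)].round())
    m=(rgb[...,2]>1.6*rgb[...,0])&(rgb[...,2]>1.3*rgb[...,1])&(c["depth"]>0)
    Q=P[m];Q=Q[(Q[:,2]>80)&(Q[:,2]<130)]
    print(len(Q),Q.mean(0),cv2.minAreaRect(Q[:,:2].astype(np.float32)),np.percentile(Q[:,2],[5,50,95]))
E
```

```text
scene 277 300 [ 730. -244.   61.]
scene 353 258 [ 430. -406.    0.]
scene 340 355 [735.  55.  85.]
scene 418 300 [466. -49.  65.]
scene 400 435 [774. 330.  99.]
scene 540 355 [319. 205.  -2.]
scene 455 308 [446.  60.  93.]
scene 398 340 [669. 168. 162.]
scene 370 330 [676.  77. 136.]
scene 450 378 [602. 243.  90.]
scene 345 300 [ 625. -112.   91.]
986 [631.38572616 187.78751941  91.54982534] ((620.4183349609375, 163.43753051757812), (143.6940155029297, 215.5983123779297), 3.9890856742858887) [ 87.3669378   90.89650745 100.40796621]
side 377 250 [ 731. -245.   95.]
side 460 264 [ 566. -424.    0.]
side 330 340 [627. 156. 130.]
1196 [605.50542821 192.34415458  92.40276092] ((617.6783447265625, 163.60862731933594), (140.8837432861328, 213.24375915527344), 3.415980577468872) [ 88.7914078   91.39397416 100.71294433]
```

Request:
step_arm:
  plan:
    - {"offset":[4,-2,-5],"rot":[0,0,1],"gripper":5}
    - {"offset":[9,-4.2,-9.7],"rot":[0,0,2],"gripper":5}
    - {"offset":[13.5,-6.4,-9.7],"rot":[0,0,3],"gripper":5}
    - {"offset":[18,-8.5,-9.7],"rot":[0,0,4],"gripper":5}
    - {"offset":[22.5,-10.6,-9.7],"rot":[0,0,5],"gripper":5}
    - {"offset":[27,-12.7,-9.7],"rot":[0,0,6],"gripper":5}
    - {"offset":[31.5,-14.9,-9.7],"rot":[0,0,7],"gripper":5}
    - {"offset":[36,-17,-9.7],"rot":[0,0,8],"gripper":5}
    - {"offset":[40.5,-19.1,-9.7],"rot":[0,0,9],"gripper":5}
    - {"offset":[45,-21.2,-9.7],"rot":[0,0,10],"gripper":5}
    - {"offset":[49.5,-23.3,-9.7],"rot":[0,0,11],"gripper":5}
    - {"offset":[54.9,-25.9,-9.7],"rot":[0,0,11.5],"gripper":5}

```text
time_s: 1.3
eef_pos: [571.3, -134.3, 400.6]
ee_rot: [-0.0, 0.999, 0.034, -0.0]
force: [-0.2, -0.7, 1.1]
grip_width: 0.585
grip_force: 0.0
```

```bash
python3 - <<'E'
from rig import *
from h import *
s=sense();c=capture("wrist");np.savez("w1.npz",**c)
print(s["eef_pos"],s["ee_rot"],s["force"],c["mount"])
P=cloud(c,s);np.save("w1P.npy",P)
cv2.imwrite("pics/w1.png",cv2.resize(c["color"][:,:,::-1],(784,588)))
E
```

```text
[ 571.344645   -134.28985598  400.57908368] [-7.53083674e-05  9.99411567e-01  3.42993109e-02 -2.65382002e-04] [-0.20573673 -0.66585117  1.07115472] [[ 3.71517090e-04 -9.56957503e-01 -2.90227842e-01  7.28397789e+01]
 [ 9.99999795e-01  2.04222992e-04  6.06710535e-04 -1.21647536e-02]
 [-5.21325000e-04 -2.90228008e-01  9.56957382e-01 -6.90743685e+01]
 [ 0.00000000e+00  0.00000000e+00  0.00000000e+00  1.00000000e+00]]
```

View pics/w1.png

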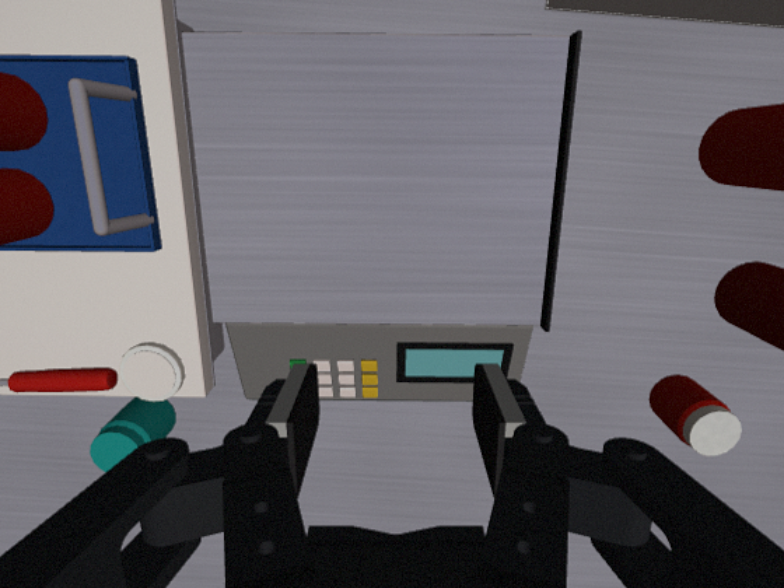

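The wrist view shows the platter from (182,33)/(212,323) on the board side to the black rim at (570,33)/(543,328). The board edge runs (176,20)–(208,395). Bar_a runs (80,85)–(101,230), and the tray end runs (135,58)–(160,248).

```bash
python3 - <<'E'
from h import *
P=np.load("w1P.npy")
def at(u,v): return P[round(v/1.4),round(u/1.4)].round(1)
for n,pts in dict(platN=[(186,37),(198,180),(214,320)],rim=[(566,60),(572,60),(576,60),(552,200),(561,200),(546,320)],platx=[(300,34),(300,40),(300,318),(480,38),(480,318)],board=[(165,10),(180,180),(200,380),(100,320)],bar=[(78,88),(90,155),(100,226)],trayend=[(132,62),(144,150),(156,245)],plat=[(250,180),(400,180),(520,180),(400,60),(400,300)]).items():
    for p in pts: print(n,p,at(*p))
# line fits
def prof(rows,lo,hi):
    for r in rows:
        r=round(r/1.4); q=P[r,round(lo/1.4):round(hi/1.4)]; print(r,[(round(a[0]),round(a[1]),round(a[2])) for a in q])
prof([100,250],172,222)
prof([100,250],540,590)
E
```

```text
platN (186, 37) [710.2  23.7  90.9]
platN (198, 180) [610.5  21.   90.2]
platN (214, 320) [496.3  12.7  90.4]
rim (566, 60) [ 713.5 -247.    91.6]
rim (572, 60) [ 711.6 -248.2  103.5]
rim (576, 60) [ 711.5 -249.7  104.7]
rim (552, 200) [ 614.6 -253.5   90.9]
rim (561, 200) [ 616.3 -256.   105.4]
rim (546, 320) [ 520.3 -260.1  104.7]
platx (300, 34) [717.7 -56.3  90. ]
platx (300, 40) [713.1 -56.6  91. ]
platx (300, 318) [503.9 -58.8  90.8]
platx (480, 38) [ 723.9 -184.4   90.2]
platx (480, 318) [ 514.3 -209.7   90.6]
board (165, 10) [728.5  42.3  79.6]
board (180, 180) [609.3  35.8  85.9]
board (200, 380) [438.1  29.1  85.5]
board (100, 320) [488.3 111.   87. ]
bar (78, 88) [666.8  70.  146. ]
bar (90, 155) [626.6  68.  145.6]
bar (100, 226) [581.1  67.  145.1]
trayend (132, 62) [690.8  62.   94.2]
trayend (144, 150) [ 644.  -129.3  469.6]
trayend (156, 245) [558.8  54.7  95.2]
plat (250, 180) [613.5 -20.3  91.7]
plat (400, 180) [ 621.3 -135.    90. ]
plat (520, 180) [ 627.7 -226.3   90.9]
plat (400, 60) [ 705.2 -128.9   92.1]
plat (400, 300) [ 525.7 -141.9   91. ]
71 [(668, 39, 84),
[... 1559 characters left out ...]
, (699, -295, 0), (699, -297, -2), (699, -298, 0), (699, -299, 0), (700, -301, -1), (700, -302, 0)]
179 [(574, -251, 90), (574, -252, 90), (575, -253, 90), (575, -254, 91), (575, -256, 90), (575, -256, 91), (576, -256, 95), (576, -257, 97), (577, -256, 102), (578, -257, 104), (578, -258, 104), (578, -258, 105), (578, -259, 105), (559, -299, -1), (559, -301, -3), (559, -301, 0), (559, -303, -2), (559, -304, -1), (560, -305, 0), (559, -307, -2), (559, -309, -1), (560, -310, -1), (560, -311, -1), (560, -313, -1), (560, -314, -2), (560, -316, -2), (560, -317, -1), (560, -318, -1), (560, -320, -2), (560, -321, -1), (561, -322, -1), (560, -324, -2), (561, -325, 0), (561, -326, 0), (561, -328, -2)]
```

Request:
step_arm:
  plan:
    - {"offset":[1.7,-4.5,0],"rot":[0,0,0.7],"gripper":5}
    - {"offset":[3.4,-9,1],"rot":[0,0,0.7],"gripper":5}
    - {"offset":[5,-13.5,3],"rot":[0,0,0.7],"gripper":5}
    - {"offset":[6.2,-17.5,5],"rot":[0,0,0.7],"gripper":5}
    - {"offset":[6.7,-20,8],"rot":[0,0,0.7],"gripper":5}
    - {"offset":[6.7,-20,11],"rot":[0,0,0.7],"gripper":5}
    - {"offset":[6.7,-20,14],"rot":[0,0,0.7],"gripper":5}
    - {"offset":[6.7,-20,14],"rot":[0,0,0.7],"gripper":5}
    - {"offset":[6.7,-20,14],"rot":[0,0,0.7],"gripper":5}

```text
time_s: 2.25
eef_pos: [623.3, 67.9, 261.6]
ee_rot: [-0.0, 1.0, 0.028, 0.0]
force: [0.5, -0.4, 0.5]
grip_width: 0.587
grip_force: 0.0
```

```bash
python3 - <<'E'
from rig import *
from h import *
s=sense();c=capture("wrist")
print(s["eef_pos"],s["ee_rot"],s["force"],s["wrist_torque"])
P=cloud(c,s);np.save("w2P.npy",P)
cv2.imwrite("pics/w2.png",cv2.resize(c["color"][:,:,::-1],(784,588)))
E
```

```text
[623.28235705  67.93900466 261.62333663] [-8.56991672e-06  9.99598061e-01  2.83498493e-02  5.40282015e-05] [ 0.53017793 -0.3918451   0.50182829] [-0.03096943  0.01452998  0.01437917]
```

View pics/w2.png

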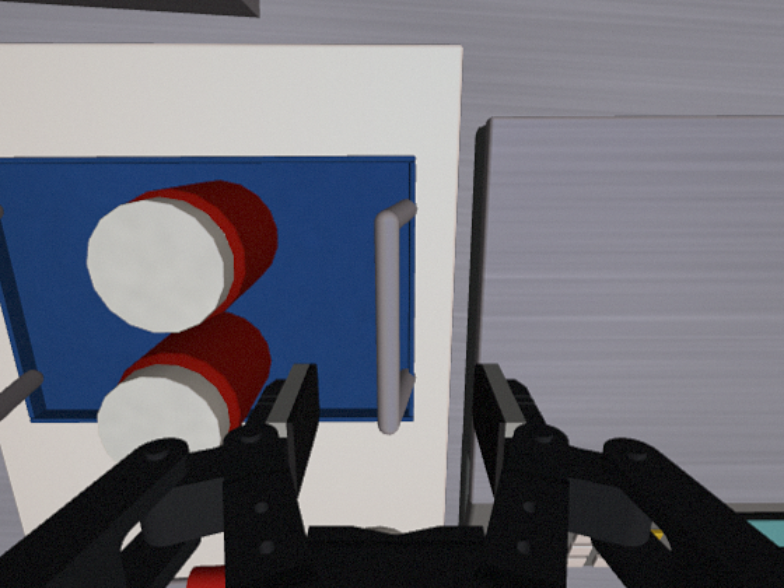

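The bar, (388,215)–(388,430), lies squarely between the open fingers, and the jars stand clear to the left.

```bash
python3 - <<'E'
from h import *
P=np.load("w2P.npy")
m=(P[...,2]>138)&(P[...,2]<152)&(P[...,1]<95)&(P[...,1]>45)&(P[...,0]>560)
m[:, :260]=False; m[:,300:]=False
Q=P[m];print(len(Q),Q.min(0),Q.max(0),np.median(Q,0),np.percentile(Q[:,2],98))
v,vt=np.linalg.eigh(np.cov(Q[:,:2].T));print(vt[:,1])
f=lambda u,v:P[round(v/1.4),round(u/1.4)].round(1)
for p in [(430,250),(430,350),(440,100),(600,300),(700,400),(600,200)]:print(p,f(*p))
E
```

```text
2713 [575.26275388  62.93077924 138.08163934] [673.53715734  78.89590726 148.45030973] [630.21736311  71.3101047  145.10473995] 146.86154838161977
[-0.99810547 -0.06152616]
(430, 250) [647.1  51.2  86.2]
(430, 350) [591.6  46.9  86.5]
(440, 100) [719.9  52.3  87. ]
(600, 300) [627.1 -39.7  91. ]
(700, 400) [ 571.7 -106.    91. ]
(600, 200) [677.9 -30.7  90.4]
```

Request:
step_arm:
  plan:
    - {"offset":[0.1,-0.3,2.5],"rot":[0,0,0],"gripper":5}
    - {"offset":[0.1,-0.3,4.6],"rot":[0,0,0],"gripper":5}
    - {"offset":[0.1,-0.3,6.6],"rot":[0,0,0],"gripper":5}
    - {"offset":[0.1,-0.3,6.6],"rot":[0,0,0],"gripper":5}
    - {"offset":[0.1,-0.3,6.6],"rot":[0,0,0],"gripper":3}
    - {"offset":[0.1,-0.3,6.6],"rot":[0,0,0],"gripper":2}
    - {"offset":[0.1,-0.3,6.6],"rot":[0,0,0],"gripper":1.4}
    - {"offset":[0.1,-0.3,6.6],"rot":[0,0,0],"gripper":0.8}
    - {"offset":[0.1,-0.3,6.6],"rot":[0,0,0],"gripper":0.5}
    - {"offset":[0.1,-0.3,6.6],"rot":[0,0,0],"gripper":0.5}
    - {"offset":[0.1,-0.3,6.6],"rot":[0,0,0],"gripper":0.5}
    - {"offset":[0.1,-0.3,6.6],"rot":[0,0,0],"gripper":0.5}
  squeeze: 25

```text
time_s: 3.5
eef_pos: [624.3, 71.3, 196.2]
ee_rot: [-0.0, 1.0, 0.028, 0.001]
force: [-1.6, 1.4, 5.8]
grip_width: 0.109
grip_force: 24.5
```

Request:
step_arm:
  plan:
    - {"offset":[0,0,-0.2],"rot":[0,0,0],"gripper":0.5}
    - {"offset":[0,0,-0.4],"rot":[0,0,0],"gripper":0.5}
    - {"offset":[0,0,-0.6],"rot":[0,0,0],"gripper":0.5}
    - {"offset":[0,0,-0.8],"rot":[0,0,0],"gripper":0.5}
    - {"offset":[0,0,-1.0],"rot":[0,0,0],"gripper":0.5}
    - {"offset":[0,0,-1.0],"rot":[0,0,0],"gripper":0.5}
    - {"offset":[0,0.2,-1.0],"rot":[0,0,0],"gripper":0.5}
    - {"offset":[0,0.4,-1.0],"rot":[0,0,0],"gripper":0.5}
    - {"offset":[0,0.7,-1.0],"rot":[0,0,0],"gripper":0.5}
    - {"offset":[-0.1,1.0,-1.0],"rot":[0,0,0],"gripper":0.5}
    - {"offset":[-0.1,1.3,-1.0],"rot":[0,0,0],"gripper":0.5}
    - {"offset":[-0.1,1.6,-1.0],"rot":[0,0,0],"gripper":0.5}

```text
time_s: 4.7
eef_pos: [623.8, 54.8, 204.9]
ee_rot: [0.0, 1.0, 0.028, -0.0]
force: [-0.3, 1.4, -6.0]
grip_width: 0.11
grip_force: 24.3
```

```bash
python3 - <<'E'
from rig import *
from h import *
s=sense();print(s["eef_pos"],s["force"],s["wrist_torque"],s["ee_rot"])
c=capture("side")
cv2.imwrite("pics/s3.png",cv2.resize(c["color"][200:300,150:340,::-1],(760,400),interpolation=cv2.INTER_CUBIC))
E
```

```text
[623.81879103  54.75645883 204.87312943] [-0.25771907  1.41591385 -6.0378279 ] [ 0.14594912 -0.0603276  -0.00591774] [ 1.67751211e-05  9.99597217e-01  2.83796024e-02 -4.99278115e-05]
```

View pics/s3.png

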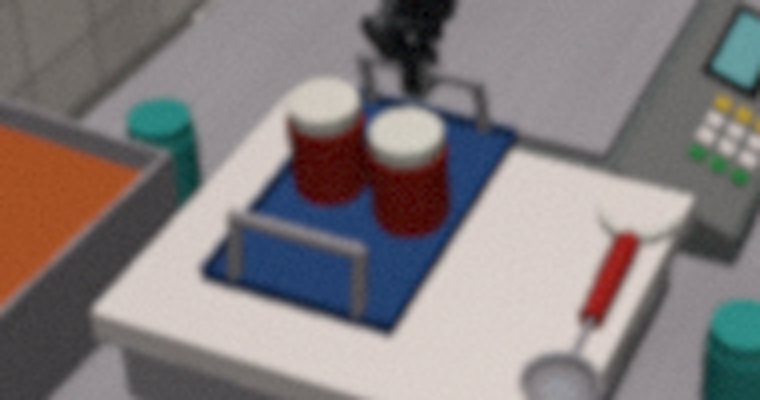

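Request:
step_arm:
  plan:
    - {"offset":[0,0.3,-0.1],"rot":[0,0,0],"gripper":0.5}
    - {"offset":[0,0.7,-0.1],"rot":[0,0,0],"gripper":0.5}
    - {"offset":[-0.1,1.2,-0.1],"rot":[0,0,0],"gripper":0.5}
    - {"offset":[-0.1,1.7,-0.1],"rot":[0,0,0],"gripper":0.5}
    - {"offset":[-0.1,2.2,-0.1],"rot":[0,0,0],"gripper":0.5}
    - {"offset":[-0.2,2.7,-0.1],"rot":[0,0,0],"gripper":0.5}
    - {"offset":[-0.2,3.2,-0.1],"rot":[0,0,0],"gripper":0.5}
    - {"offset":[-0.2,3.7,-0.1],"rot":[0,0,0],"gripper":0.5}
    - {"offset":[-0.2,4.2,-0.1],"rot":[0,0,0],"gripper":0.5}
    - {"offset":[-0.3,4.7,-0.1],"rot":[0,0,0],"gripper":0.5}
    - {"offset":[-0.3,5.2,-0.1],"rot":[0,0,0],"gripper":0.5}
    - {"offset":[-0.3,5.4,-0.1],"rot":[0,0,0],"gripper":0.5}

```text
time_s: 5.95
eef_pos: [623.9, 0.5, 205.9]
ee_rot: [0.0, 1.0, 0.028, -0.0]
force: [-0.7, 2.1, -5.4]
grip_width: 0.103
grip_force: 24.3
```

Request:
step_arm:
  plan:
    - {"offset":[0,0,0.1],"rot":[0,0,0],"gripper":0.5}
    - {"offset":[0,0,0.2],"rot":[0,0,0],"gripper":0.5}
    - {"offset":[0,0,0.3],"rot":[0,0,0],"gripper":0.5}
    - {"offset":[0,0,0.36],"rot":[0,0,0],"gripper":0.5}
    - {"offset":[0,0,0.42],"rot":[0,0,0],"gripper":0.5}
    - {"offset":[0,0,0.48],"rot":[0,0,0],"gripper":0.5}
    - {"offset":[0,0,0.48],"rot":[0,0,0],"gripper":0.5}

```text
time_s: 6.65
eef_pos: [624.0, 0.9, 201.3]
ee_rot: [0.0, 1.0, 0.028, 0.0]
force: [0.3, -4.2, -1.9]
grip_width: 0.101
grip_force: 24.7
```

Request:
step_arm:
  plan:
    - {"offset":[0,0.3,0],"rot":[0,0,0],"gripper":0.5}
    - {"offset":[0,0.6,0],"rot":[0,0,0],"gripper":0.5}
    - {"offset":[-0.1,1.0,-0.02],"rot":[0,0,0],"gripper":0.5}
    - {"offset":[-0.1,1.4,-0.04],"rot":[0,0,0],"gripper":0.5}
    - {"offset":[-0.1,1.8,-0.06],"rot":[0,0,0],"gripper":0.5}
    - {"offset":[-0.1,2.2,-0.08],"rot":[0,0,0],"gripper":0.5}
    - {"offset":[-0.15,2.6,-0.1],"rot":[0,0,0],"gripper":0.5}
    - {"offset":[-0.15,3.0,-0.12],"rot":[0,0,0],"gripper":0.5}
    - {"offset":[-0.2,3.4,-0.14],"rot":[0,0,0],"gripper":0.5}
    - {"offset":[-0.2,3.6,-0.14],"rot":[0,0,0],"gripper":0.5}

```text
time_s: 7.65
eef_pos: [623.9, -35.5, 202.5]
ee_rot: [0.0, 1.0, 0.028, -0.0]
force: [-0.2, 3.4, -3.4]
grip_width: 0.102
grip_force: 24.6
```

Request:
step_arm:
  plan:
    - {"offset":[0,0.1,0.07],"rot":[0,0,0],"gripper":0.5}
    - {"offset":[0,0.3,0.14],"rot":[0,0,0],"gripper":0.5}
    - {"offset":[0,0.5,0.14],"rot":[0,0,0],"gripper":0.5}
    - {"offset":[0,0.7,0.14],"rot":[0,0,0],"gripper":0.5}

```text
time_s: 8.05
eef_pos: [624.4, -42.0, 201.2]
ee_rot: [-0.0, 1.0, 0.029, 0.0]
force: [-0.9, 5.0, -1.4]
grip_width: 0.103
grip_force: 24.8
```

```bash
python3 - <<'E'
from rig import *
from h import *
s=sense();print(s["eef_pos"],s["force"],s["wrist_torque"])
c=capture("side")
cv2.imwrite("pics/s4.png",cv2.resize(c["color"][190:290,170:360,::-1],(760,400),interpolation=cv2.INTER_CUBIC))
P=cloud(c);rgb=c["color"].astype(int)
m=(rgb[...,2]>1.6*rgb[...,0])&(rgb[...,2]>1.3*rgb[...,1])&(c["depth"]>0)
Q=P[m];Q=Q[(Q[:,2]>80)&(Q[:,2]<130)]
print(len(Q),cv2.minAreaRect(Q[:,:2].astype(np.float32)))
E
```

```text
[624.44021805 -41.97668003 201.23483231] [-0.92794325  4.99611704 -1.39333663] [ 0.71890061 -0.06564245  0.00670339]
959 ((619.3146362304688, 50.48503494262695), (139.7853240966797, 215.1473388671875), 3.591083288192749)
```

View pics/s4.png

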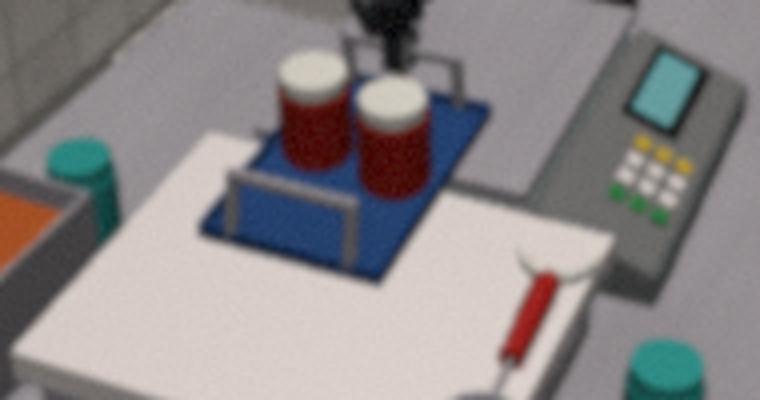

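Request:
step_arm:
  plan:
    - {"offset":[0,0.3,-0.03],"rot":[0,0,0],"gripper":0.5}
    - {"offset":[0,0.7,-0.06],"rot":[0,0,0],"gripper":0.5}
    - {"offset":[-0.1,1.1,-0.09],"rot":[0,0,0],"gripper":0.5}
    - {"offset":[-0.1,1.5,-0.12],"rot":[0,0,0],"gripper":0.5}
    - {"offset":[-0.1,1.9,-0.15],"rot":[0,0,0],"gripper":0.5}
    - {"offset":[-0.1,2.3,-0.17],"rot":[0,0,0],"gripper":0.5}
    - {"offset":[-0.15,2.7,-0.18],"rot":[0,0,0],"gripper":0.5}
    - {"offset":[-0.15,3.1,-0.18],"rot":[0,0,0],"gripper":0.5}
    - {"offset":[-0.2,3.5,-0.18],"rot":[0,0,0],"gripper":0.5}
    - {"offset":[-0.2,3.9,-0.16],"rot":[0,0,0],"gripper":0.5}
    - {"offset":[-0.2,4.2,-0.12],"rot":[0,0,0],"gripper":0.5}
    - {"offset":[-0.2,4.4,-0.08],"rot":[0,0,0],"gripper":0.5}

```text
time_s: 9.3
eef_pos: [624.8, -86.4, 201.8]
ee_rot: [-0.0, 1.0, 0.028, -0.0]
force: [-0.8, 2.6, -3.4]
grip_width: 0.104
grip_force: 24.6
```

Request:
step_arm:
  plan:
    - {"offset":[0,0.3,0.02],"rot":[0,0,0],"gripper":0.5}
    - {"offset":[0,0.6,0.05],"rot":[0,0,0],"gripper":0.5}
    - {"offset":[-0.1,1.0,0.08],"rot":[0,0,0],"gripper":0.5}
    - {"offset":[-0.1,1.3,0.1],"rot":[0,0,0],"gripper":0.5}
    - {"offset":[-0.1,1.6,0.12],"rot":[0,0,0],"gripper":0.5}
    - {"offset":[-0.1,1.8,0.12],"rot":[0,0,0],"gripper":0.5}

```text
time_s: 9.9
eef_pos: [624.9, -104.4, 200.6]
ee_rot: [-0.0, 1.0, 0.028, -0.0]
force: [-0.1, 3.4, -3.4]
grip_width: 0.103
grip_force: 24.6
```

```bash
python3 - <<'E'
from rig import *
from h import *
s=sense();print(s["eef_pos"],s["force"],s["wrist_torque"])
c=capture("side")
cv2.imwrite("pics/s5.png",cv2.resize(c["color"][175:275,180:370,::-1],(760,400),interpolation=cv2.INTER_CUBIC))
P=cloud(c);rgb=c["color"].astype(int)
m=(rgb[...,2]>1.6*rgb[...,0])&(rgb[...,2]>1.3*rgb[...,1])&(c["depth"]>0)
Q=P[m];Q=Q[(Q[:,2]>80)&(Q[:,2]<130)]
print(len(Q),cv2.minAreaRect(Q[:,:2].astype(np.float32)))
F=Q[(Q[:,2]<99)];A=np.c_[F[:,:2],np.ones(len(F))];print(np.linalg.lstsq(A,F[:,2],rcond=None)[0])
E
```

```text
[ 624.86375389 -104.39235626  200.62884825] [-0.06750944  3.42418871 -3.37774469] [ 0.44342635 -0.01062161 -0.0198687 ]
804 ((619.5905151367188, -10.709770202636719), (140.39328002929688, 213.02635192871094), 3.701138734817505)
[-1.51744941e-03 -4.80369695e-03  9.61515993e+01]
```

View pics/s5.png

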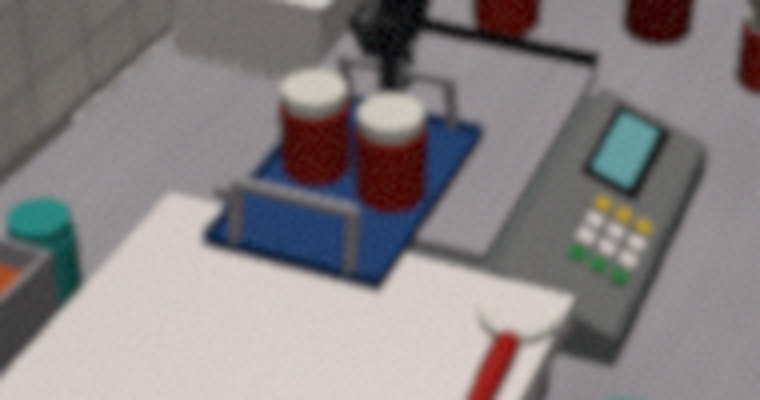

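Request:
step_arm:
  plan:
    - {"offset":[0,0.3,0.02],"rot":[0,0,0],"gripper":0.5}
    - {"offset":[0,0.7,0.04],"rot":[0,0,0],"gripper":0.5}
    - {"offset":[-0.1,1.2,0.06],"rot":[0,0,0],"gripper":0.5}
    - {"offset":[-0.1,1.7,0.08],"rot":[0,0,0],"gripper":0.5}
    - {"offset":[-0.1,2.2,0.08],"rot":[0,0,0],"gripper":0.5}
    - {"offset":[-0.2,2.7,0.08],"rot":[0,0,0],"gripper":0.5}
    - {"offset":[-0.2,3.2,0.08],"rot":[0,0,0],"gripper":0.5}
    - {"offset":[-0.2,3.7,0.08],"rot":[0,0,0],"gripper":0.5}
    - {"offset":[-0.3,4.2,0.08],"rot":[0,0,0],"gripper":0.5}
    - {"offset":[-0.3,4.7,0.08],"rot":[0,0,0],"gripper":0.5}
    - {"offset":[-0.3,5.2,0.08],"rot":[0,0,0],"gripper":0.5}
    - {"offset":[-0.3,5.4,0.08],"rot":[0,0,0],"gripper":0.5}

```text
time_s: 11.15
eef_pos: [624.9, -158.7, 199.9]
ee_rot: [0.0, 1.0, 0.028, -0.0]
force: [-0.2, 5.4, 0.0]
grip_width: 0.107
grip_force: 24.9
```

Request:
step_arm:
  plan:
    - {"offset":[0,0.3,0],"rot":[0,0,0],"gripper":0.5}
    - {"offset":[0,0.7,0],"rot":[0,0,0],"gripper":0.5}
    - {"offset":[-0.1,1.2,0],"rot":[0,0,0],"gripper":0.5}
    - {"offset":[-0.1,1.7,0],"rot":[0,0,0],"gripper":0.5}
    - {"offset":[-0.1,2.2,0],"rot":[0,0,0],"gripper":0.5}
    - {"offset":[-0.2,2.7,0],"rot":[0,0,0],"gripper":0.5}
    - {"offset":[-0.2,3.2,0],"rot":[0,0,0],"gripper":0.5}
    - {"offset":[-0.2,3.7,0],"rot":[0,0,0],"gripper":0.5}
    - {"offset":[-0.3,4.2,0],"rot":[0,0,0],"gripper":0.5}
    - {"offset":[-0.3,4.7,0],"rot":[0,0,0],"gripper":0.5}
    - {"offset":[-0.3,5.2,0],"rot":[0,0,0],"gripper":0.5}
    - {"offset":[-0.35,5.6,0],"rot":[0,0,0],"gripper":0.5}

```text
time_s: 12.35
eef_pos: [624.7, -214.7, 199.9]
ee_rot: [-0.0, 1.0, 0.028, 0.0]
force: [0.8, 4.6, -0.4]
grip_width: 0.105
grip_force: 24.9
```

```bash
cat > look.py <<'E'
import sys
from rig import *
from h import *
s=sense();print(s["eef_pos"],s["force"],s["wrist_torque"])
c=capture("side");P=cloud(c);rgb=c["color"].astype(int)
cv2.imwrite("pics/%s.png"%sys.argv[1],cv2.resize(c["color"][150:260,200:370,::-1],(680,440),interpolation=cv2.INTER_CUBIC))
m=(rgb[...,2]>1.6*rgb[...,0])&(rgb[...,2]>1.3*rgb[...,1])&(c["depth"]>0)
Q=P[m];Q=Q[(Q[:,2]>80)&(Q[:,2]<130)]
print(len(Q),cv2.minAreaRect(Q[:,:2].astype(np.float32)))
F=Q[(Q[:,2]<99)];A=np.c_[F[:,:2],np.ones(len(F))];print(np.linalg.lstsq(A,F[:,2],rcond=None)[0])
E
python3 look.py s6
```

```text
[ 624.70040722 -214.72572851  199.86381493] [ 0.82756275  4.63204004 -0.3992234 ] [ 0.78374186 -0.04472816 -0.06364991]
675 ((620.0853271484375, -121.38137817382812), (139.81947326660156, 214.6912384033203), 3.012777328491211)
[-2.50665030e-03  2.95419500e-03  9.66173198e+01]
```

Request:
step_arm:
  plan:
    - {"offset":[0,0.2,0],"rot":[0,0,0],"gripper":0.5}
    - {"offset":[0,0.5,0],"rot":[0,0,0],"gripper":0.5}
    - {"offset":[0,0.8,0],"rot":[0,0,0],"gripper":0.5}
    - {"offset":[-0.1,1.1,0],"rot":[0,0,0],"gripper":0.5}
    - {"offset":[-0.1,1.4,0],"rot":[0,0,0],"gripper":0.5}
    - {"offset":[-0.1,1.6,0],"rot":[0,0,0],"gripper":0.5}
    - {"offset":[-0.1,1.75,0],"rot":[0,0,0],"gripper":0.5}
    - {"offset":[-0.1,1.85,0],"rot":[0,0,0],"gripper":0.5}
    - {"offset":[-0.1,1.9,0],"rot":[0,0,0],"gripper":0.5}
    - {"offset":[-0.1,1.95,0],"rot":[0,0,0],"gripper":0.5}

```text
time_s: 13.4
eef_pos: [624.8, -233.8, 199.9]
ee_rot: [-0.0, 1.0, 0.028, -0.0]
force: [-0.5, 4.1, -1.1]
grip_width: 0.104
grip_force: 24.9
```

Request:
step_arm:
  plan:
    - {"offset":[0,0.05,0],"rot":[0,0,0],"gripper":0.5}
    - {"offset":[0,0.1,0],"rot":[0,0,0],"gripper":0.5}
    - {"offset":[0,0.15,0],"rot":[0,0,0],"gripper":0.5}
    - {"offset":[0,0.2,0],"rot":[0,0,0],"gripper":0.5}
    - {"offset":[0,0.25,0],"rot":[0,0,0],"gripper":0.5}

```text
time_s: 13.9
eef_pos: [624.9, -236.3, 199.9]
ee_rot: [-0.0, 1.0, 0.028, -0.0]
force: [-1.1, 5.0, -1.0]
grip_width: 0.108
grip_force: 24.8
```

Request:
step_arm:
  plan:
    - {"offset":[0,0.05,0],"rot":[0,0,0],"gripper":0.5}
    - {"offset":[0,0.1,0],"rot":[0,0,0],"gripper":0.5}
    - {"offset":[0,0.15,0],"rot":[0,0,0],"gripper":0.5}

```text
time_s: 14.2
eef_pos: [625.0, -237.8, 199.9]
ee_rot: [-0.0, 1.0, 0.028, -0.0]
force: [0.2, 4.6, -1.3]
grip_width: 0.103
grip_force: 24.8
```

Request:
step_arm:
  plan:
    - {"offset":[0,0.05,0],"rot":[0,0,0],"gripper":0.5}
    - {"offset":[0,0.1,0],"rot":[0,0,0],"gripper":0.5}

```text
time_s: 14.4
eef_pos: [625.0, -238.8, 199.9]
ee_rot: [-0.0, 1.0, 0.028, 0.0]
force: [0.1, 4.2, -0.4]
grip_width: 0.102
grip_force: 24.8
```

Request:
step_arm:
  plan:
    - {"offset":[0,0.05,0],"rot":[0,0,0],"gripper":0.5}
    - {"offset":[0,0.1,0],"rot":[0,0,0],"gripper":0.5}

```text
time_s: 14.6
eef_pos: [625.1, -239.4, 199.8]
ee_rot: [-0.0, 1.0, 0.028, -0.0]
force: [-1.0, 6.8, -1.2]
grip_width: 0.111
grip_force: 24.9
```

Request:
step_arm:
  plan:
    - {"offset":[0,0.05,0],"rot":[0,0,0],"gripper":0.5}
    - {"offset":[0,0.1,0],"rot":[0,0,0],"gripper":0.5}

```text
time_s: 14.8
eef_pos: [625.2, -239.8, 199.7]
ee_rot: [-0.001, 1.0, 0.029, -0.0]
force: [-0.2, 11.4, -0.0]
grip_width: 0.104
grip_force: 25.0
```

Request:
step_arm:
  plan:
    - {"offset":[0,0,0],"rot":[0,0,0],"gripper":0.5}
    - {"offset":[0,0,0],"rot":[0,0,0],"gripper":0.5}

```text
time_s: 15.0
eef_pos: [625.2, -239.8, 199.7]
ee_rot: [-0.001, 1.0, 0.029, -0.0]
force: [-1.0, 9.6, -0.7]
grip_width: 0.106
grip_force: 25.0
```

```bash
python3 look.py s7
```

```text
[ 625.1683377  -239.75220997  199.72028694] [-0.96534041  9.57550861 -0.68879654] [ 1.55253708  0.10686012 -0.03861316]
648 ((619.8972778320312, -146.7769317626953), (140.55906677246094, 216.01077270507812), 3.6217026710510254)
[-1.80999211e-03  3.30232847e-03  9.64242793e+01]
```

View pics/s7.png

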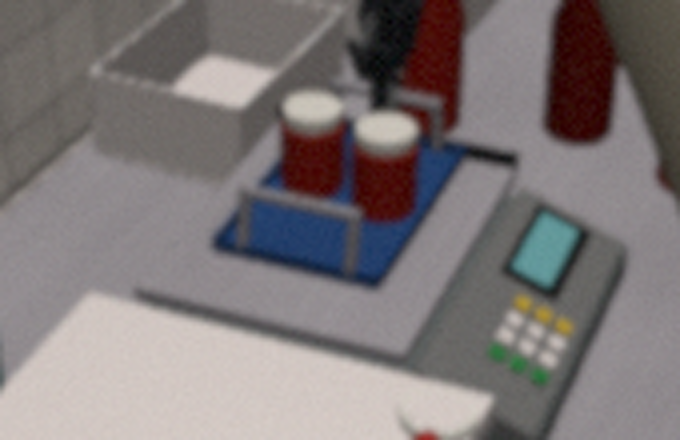

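The tray is against the rim, off the board and square, with both jars upright. Before opening I'll check clearance to the bottles.

```bash
python3 - <<'E'
from h import *
P=cloud(np.load("scene.npz"))
for p in[(262,250),(259,225),(302,240),(300,205),(351,240)]:print(p,P[round(p[1]/1.4),round(p[0]/1.4)].round())
E
```

```text
(262, 250) [ 685. -410.  101.]
(259, 225) [1313. 1138.  999.]
(302, 240) [ 542. -473.   61.]
(300, 205) [ 537. -482.  158.]
(351, 240) [ 420. -425.   44.]
```

Bottles are more than 100 mm clear. Release and rise.

Request:
step_arm:
  plan:
    - {"offset":[0,-0.03,0],"rot":[0,0,0],"gripper":0.5}
    - {"offset":[0,-0.03,0],"rot":[0,0,0],"gripper":1.5}
    - {"offset":[0,-0.03,0],"rot":[0,0,0],"gripper":2.5}
    - {"offset":[0,-0.03,0],"rot":[0,0,0],"gripper":4}
    - {"offset":[0,-0.03,0],"rot":[0,0,0],"gripper":4}
    - {"offset":[0,-0.03,-0.3],"rot":[0,0,0],"gripper":4}
    - {"offset":[0,-0.03,-1.5],"rot":[0,0,0],"gripper":4}
    - {"offset":[0,-0.03,-3.5],"rot":[0,0,0],"gripper":4}
    - {"offset":[0,-0.03,-6],"rot":[0,0,0],"gripper":4}
    - {"offset":[0,-0.03,-10],"rot":[0,0,0],"gripper":4}
    - {"offset":[0,-0.03,-14],"rot":[0,0,0],"gripper":4}
    - {"offset":[0,-0.03,-14],"rot":[0,0,0],"gripper":4}

```text
time_s: 16.25
eef_pos: [625.6, -240.7, 347.6]
ee_rot: [0.003, 1.0, 0.028, 0.005]
force: [-0.7, 0.8, 0.2]
grip_width: 0.472
grip_force: 0.0
```

```bash
python3 look.py s8; python3 - <<'E'
from rig import *
from h import *
s=sense();c=capture("wrist");P=cloud(c,s);np.save("w9P.npy",P)
cv2.imwrite("pics/w9.png",cv2.resize(c["color"][:,:,::-1],(784,588)))
E
```

```text
[ 625.63261203 -240.71995193  347.55964457] [-0.70241988  0.75612137  0.18453251] [-0.00812433  0.04863307 -0.01155402]
650 ((620.0847778320312, -145.7736358642578), (141.3372344970703, 218.40782165527344), 3.1781744956970215)
[6.56546470e-04 1.71887194e-03 9.46572318e+01]
```

View pics/w9.png

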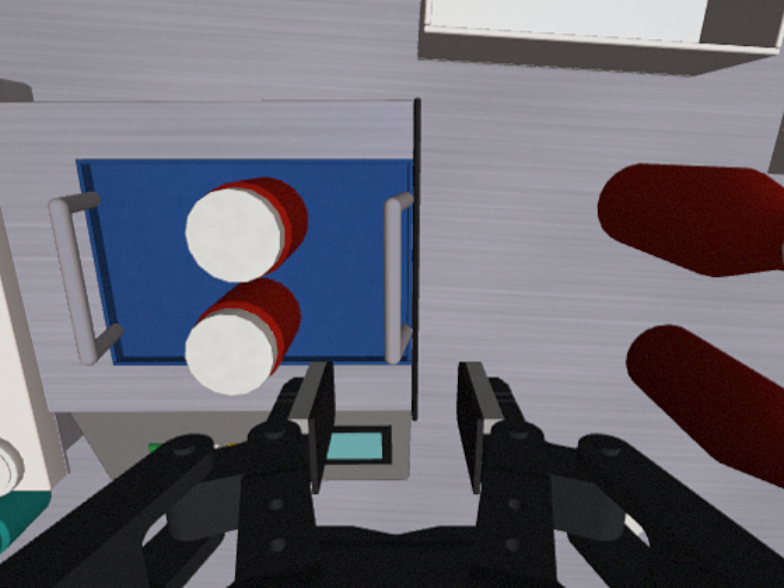

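The tray lies flush and square at the rim, with its end at x=412 and the rim at x=416. It is centred too: its middle is at row 261 and the rim's is at 258. Both jars are upright and the gripper is clear.

```bash
python3 -c "
from rig import *
print(finish_job())"
```

```text
the job is handed in; nothing more can be done
None
```

The tray was slid across the step onto the platter and drawn up to the rim, and I let go and handed the job in; the last wrist picture shows it flat, square and centred at the rim with both jars upright, but the hand-in returned no verdict.

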